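# Hold a tappet's foot flush on the tilted stage of a dial gauge

### The job

Check the mushroom tappet's foot for wear on the dial gauge: pick the tappet up, turn it so the flat milled on its foot faces the ledge along the low edge of the gauge's tilted stage, and tilt it to the slope of the stage. Set the foot down over the spring plunger with the flat against the ledge, feel it bed flush all over, pressing the plunger fully in, and finish while holding it there, steady and not forced, for the reading: do not let go, because the plunger would lift it. Leave the bush, the pipe nipple and the piston standing where they are.

Things in the scene. Friction and masses are not known exactly. Their poses are not given: they have to be found in the camera images.
- tappet: The mushroom tappet, plain bright steel, about 0.2 kg, standing on its foot: a foot disc 50 mm across and 14 mm thick with one side milled to a flat, and a round stem 26 mm in diameter on it from 14 mm to 66 mm above the underside. Origin: centre of the foot's underside. z runs up the stem; the milled flat is on the -x side, 15.5 mm from the axis and 39 mm wide, full height of the foot.
- tappet_mid (a point): Middle of the tappet, on its axis, 33 mm above the foot's underside (in the lower half of the stem); axes as the tappet.
- tappet_flat (a point): Middle of the tappet's milled flat, 15.5 mm from the axis and 7 mm above the underside; its -x axis points squarely out of the flat.
- stage: Tilting stage of the dial gauge: ground steel plate 160 x 82 mm on a grey cast stand, 175 x 112 mm, bolted down. Its low edge is hinged on the robot's side; the slope, set between 12 and 31 degrees, is clamped and does not move. Origin: middle of the hinge axis, 34 mm above the bench. x up the slope, y along the hinge, z squarely out of the face, which lies 20 mm from the origin along z.
- seat (a point): Point on the stage's face where the centre of the foot belongs: at the plunger, 15.5 mm up the slope from the ledge's working side, midway across. Axes as the stage (x up the slope, z squarely out of the face).
- plunger (a joint): How far the gauge's spring plunger (round-ended pin 8 mm in diameter at the seat) is pushed in, in m: 0 when free, when its tip stands 4 mm proud of the stage's face; about 0.0036 to 0.004 when pressed level with the face. Its spring pushes out along the stage's z with 4.5 N (free) to 5.7 N (level), more than the tappet weighs.
- bush: Bronze bush, 40 mm in diameter and 45 mm high, loose, standing upright; origin at the centre of its underside.
- nipple: Grey pipe nipple, 34 mm in diameter and 70 mm high, loose, standing upright; origin at the centre of its underside.
- piston: Engine piston, 64 mm in diameter and 53 mm high, loose, standing on its skirt; origin at the centre of its underside.
- ledge (a point): Middle of the ledge's working side, at the face (axes as the stage): a straight dark bar across the low end of the stage, 80 mm long, 10 mm high above the face; its working side faces up the slope.
- dial (a point): Centre of the round dial's face (axes as the stage), 59 mm across and standing 17 mm above the stage's face, 90 mm up the slope from the seat. Beside the stage, 15 mm nearer the seat, are slotted quadrants up to 110 mm above the bench and clamp knobs that reach 64 mm to either side of the middle.
Mind the look-alikes: they are no part of the job. What is shaped like the tappet but red is not meant.

How it is judged:
By the outcome, as a careful person would: the job done as asked, in the order asked, and still so for the second after the job is handed in, while the arm keeps its last pose, push and grip.
It also fails if it takes over 45 s, if anything falls off the work surface, if the arm or the gripper's body presses on something with over 40 N, if the wrist force passes 120 N, or if a joint passes its speed limit or range.

### The arm

A 6-joint arm with a two-finger parallel gripper is mounted at the origin on a cart in front of the work surface, level with it; the furniture and walls round the work are solid. World frame = base frame: x ahead of the robot, y to its left, z up, the work surface at z = 0. Lengths are in m, angles in rad, forces in N, time in s.
With the tool pointing down it reaches from about 0.4 to 0.825 m from the base axis. Payload 7 kg.
Tool frame: the origin (TCP) lies midway between the tips of the shut fingers; the grasp point (between the pads) lies 19 mm behind it; z points along the fingers, y is the line along which they close (so a half turn about z gives the same grasp; the last joint's range is limited). The gripper opens to 88 mm and grips with 3 to 60 N. Pads are 19 mm wide; open, the fingers measure 130 mm over their backs; the gripper's body (78 mm by 193 mm) begins 47 mm behind the grasp point.
Start: joints at [1.403, 0.359, 0.012, 0, -1.224, -0.288], TCP at [0.297, 0.606, 0.227] pointing down, gripper open.
Joint ranges: [-3.07, 3.07], [-1.43, 2.12], [-1.02, 1.25], [-3.03, 1.67], [-3.05, -0], [-3.03, 3.03]. Speed limits (rad/s): [2.39, 2.39, 3.01, 3.14, 3.14, 3.14].

### API

Orientations are given as [roll, pitch, yaw] about the fixed x, y, z axes, in that order (R = Rz(yaw) Ry(pitch) Rx(roll)).
In Python, from station import telemetry, eyes, ticket, recognise, trace gives the robot as it stands. The module is installed in compiled form; this text tells all that it offers.
- The arm moves only by the tool servo_tool, never from a script. Its argument "series" is a list that holds one entry, the list of rows, each a list of 4 numbers: the shift along the tool's x, y, z in mm, then the turn about the tool's z in rad. In form: [[[x, y, z, roll], ...]]. A call has exactly 10 rows; each row shifts and turns the commanded pose from where the row before left it, along the tool's axes as they then stand; what a row does not reach is not made up. A row lasts 1/12 s, in which the tool goes at most 41.7 mm and 7.16 degrees, less where a joint would pass 70% of its speed; a pose out of reach is approached as far as the arm can. A call is refused whole if a number of a shift passes 41.7 or a number of a turn 0.125, either way. A call with a gripper value outside its range is refused whole. "claw" is the gripper's target within -1 to 1 (shut at 1, half-way at 0, fully open at -1), set as the call begins (left out, the last holds). The fingers move at their own pace and stop on an object; "grip_force" is the grip in N (left out, the last holds). Time passes only in rows, so rows that do not move let the fingers close, or fill a call up. It gives the time, the measured TCP pose, the force, the opening and the grip force at its end, in the units of the state.
- telemetry.get_state(): the state, without advancing time (a new reading comes with each control period).
- eyes.grab_frame(name): name is "scene" or "side" or "wrist"; returns the picture (400x640x3 uint8, red, green, blue); there is no depth.
- eyes.calibration(name): a dict with "mtx" (3x3 intrinsics, pixels), "k1" (the pictures are not rectified: a ray, as slopes to the right and down, at radius r is drawn at 1 + k1 r^2 times it, then the intrinsics apply), "rvec" (rotation vector, rad) and "tvec" (3), from world to camera coordinates, as OpenCV has them. Camera axes: x right, y down, z forward; pixel columns grow to the right and rows downward; lengths in m; the calibration is good to about 2 mm. A picture is of the moment at which its call begins: read the wrist's pose just before it. calibration takes no time and is no camera call; for the wrist camera it gives the pose at the moment of the call.
- ticket.job_done(): hands the job in; it is judged then, once.
Trained networks look in the newest picture that a camera, given by its name, has taken for a name from the list of things; names that differ only in an ending like _2 or _b are one class to them, and where a whole thing is asked for, a point or a joint stands for the part that bears it (a point fixed in the world has none). Each returns a list of dicts, best first, with "conf" (0 to 1); they miss things now and then, are a little off and sometimes report something else, mostly with a low value. They report only what shows in the picture. A call takes as long as a camera call. They do not tell look-alikes from the thing itself.
- recognise(camera, name): "position" ([x, y, z] in m, in world coordinates, good to about 4 mm: the middle of the surface that is visible of it).
- trace(camera, name): "mask" (400x640 bool, what is visible of it).
The state is a dict: "t": time; "q": joint angles; "qd": joint speeds; "joint_efforts": joint torques, N m; "eef_pos": TCP position; "ee_rot": TCP orientation; "force": force on the tool from outside, world axes, zero at the start; "moment": the same for the moment, N m; "width": finger opening in m; "gripper_force": force on a finger pad.
Only numpy, scipy, OpenCV 4.12 (cv2) and the standard library are available. Lean on these libraries where they do the work, as an engineer would, in place of code of your own. Each camera call takes 0.05 s, during which the arm holds its last target. There are 200 camera calls.

## Working session

There is one attempt and no reset: what is moved stays moved. The work goes in short steps, Python scripts to look and compute and a tool call to move; the robot and the scene stay as the last step left them, time stands still between calls to the robot, and variables do not carry over. Pictures are saved under pics/ and viewed, at most 10 in all, crops included, and the job is handed in when it is done.

Besides the shell and the picture viewer there is one more tool, called after "Call:" as a command line: name --argument value ..., lists and objects as JSON in quotes. servo_tool: Moves the arm, as the interface text tells. Its arguments: {"type":"object","properties":{"series":{"type":"array"},"claw":{"type":"number"},"grip_force":{"type":"number"}},"required":["series"]}

```bash
mkdir -p pics
cat > h.py <<'E'
import numpy as np,cv2
from scipy.spatial.transform import Rotation as R
from station import telemetry, eyes, ticket, recognise, trace
def cal(n):
    c=eyes.calibration(n);K=np.array(c["mtx"],float);Rm=cv2.Rodrigues(np.array(c["rvec"],float))[0];t=np.array(c["tvec"],float).ravel()
    return K,c["k1"],Rm,t
def proj(C,P):
    K,k1,Rm,t=C;p=np.atleast_2d(P)@Rm.T+t;s=p[:,:2]/p[:,2:];r2=(s**2).sum(1,keepdims=True)
    s=s*(1+k1*r2);return s*[K[0,0],K[1,1]]+[K[0,2],K[1,2]]
def ray(C,uv):
    K,k1,Rm,t=C;u=np.array(cv2.undistortPoints(np.array(uv,float).reshape(-1,1,2),K,np.array([k1,0,0,0,0.]))).reshape(-1,2)
    d=np.c_[u,np.ones(len(u))]@Rm;o=-Rm.T@t;return o,d
def onz(C,uv,z):
    o,d=ray(C,uv);return o+d*((z-o[2])/d[:,2:])
def save(n,im):cv2.imwrite("pics/"+n+".png",cv2.cvtColor(im,cv2.COLOR_RGB2BGR))
E
python3 - <<'E'
from h import *
a={n:eyes.grab_frame(n) for n in("scene","side","wrist")}
save("s1",np.vstack([a["scene"]]));save("d1",a["side"]);save("w1",a["wrist"])
for c in a:
    for n in("tappet","stage","bush","nipple","piston","dial","ledge","plunger"):
        try:
            for r in recognise(c,n)[:3]:print(c,n,np.round(r["position"],3),round(r["conf"],2))
        except Exception as e:print(c,n,e)
s=telemetry.get_state();print(s)
E
```

```text
scene tappet [ 0.443 -0.126  0.024] 0.73
scene tappet [ 0.516 -0.034  0.023] 0.71
scene tappet [0.505 0.09  0.072] 0.26
scene stage [0.507 0.089 0.072] 0.7
scene stage [ 0.449 -0.127  0.023] 0.29
scene nipple [ 0.412 -0.327  0.046] 0.91
scene piston [ 0.559 -0.131  0.04 ] 0.95
scene dial [0.504 0.087 0.072] 0.79
scene ledge [0.5   0.094 0.073] 0.72
side tappet [ 0.456 -0.138  0.028] 0.93
side tappet [ 0.52  -0.04   0.028] 0.62
side stage [0.518 0.077 0.074] 0.65
side stage [ 0.458 -0.133  0.023] 0.34
side bush [ 0.548 -0.262  0.034] 0.64
side nipple [ 0.429 -0.338  0.043] 0.73
side piston [ 0.573 -0.142  0.038] 0.58
side dial [0.513 0.081 0.074] 0.92
side ledge [0.514 0.078 0.076] 0.83
side plunger [ 0.429 -0.337  0.045] 0.42
{'t': 1.35, 'q': array([ 1.40309599e+00,  3.58598545e-01,  1.18998331e-02, -1.82022397e-05,
       -1.22413754e+00, -2.88108236e-01]), 'qd': array([-0.00101872,  0.00027205, -0.00070241,  0.00176175,  0.0008551 ,
        0.00032327]), 'joint_efforts': array([-9.60491343e-04, -5.82401955e+01,  2.93308747e+01,  7.00252667e+00,
        1.24898818e-02, -2.31083828e-05]), 'eef_pos': array([0.29712023, 0.60604638, 0.22655883]), 'ee_rot': array([ 3.14154951e+00,  5.06895700e-06, -4.55814762e-01]), 'force': array([-0.76492356,  0.1637161 ,  0.5836046 ]), 'moment': array([ 0.00454948, -0.01733987,  0.03050971]), 'gripper_force': 0.0, 'width': 0.0875366225037938}
```

View pics/s1.png

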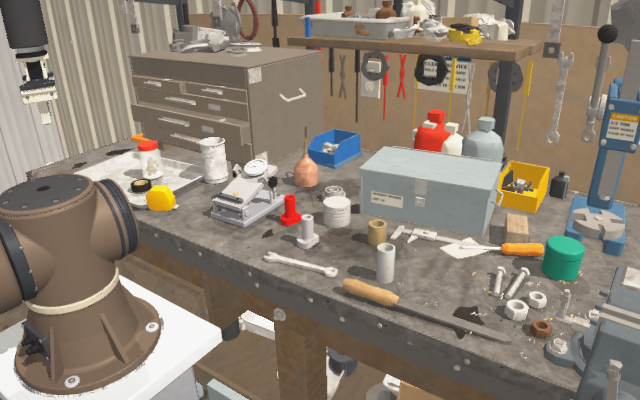

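View pics/d1.png

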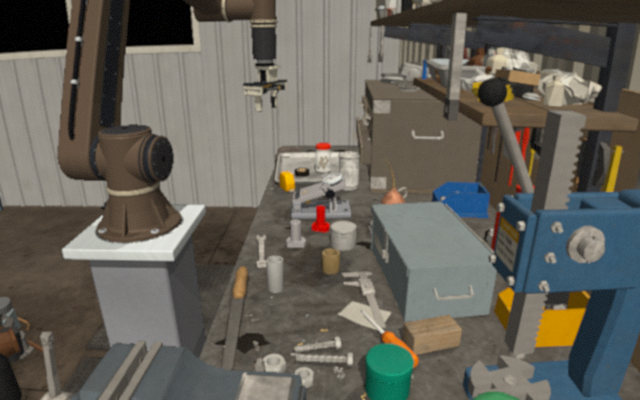

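The scene picture shows the bright tappet at about (308,232), the red look-alike at (290,210), and the stage at (248,195) with its low edge toward the robot. The side picture agrees: tappet (296,235), red (320,220), stage (322,200). Next I need the wrist camera's mounting and the distance to the work area.

Run:
```python
from h import *
s=telemetry.get_state();Rt=R.from_euler("xyz",s["ee_rot"]).as_matrix()
C=cal("wrist");o=-C[2].T@C[3]
print("cam in tool",Rt.T@(o-s["eef_pos"]),"\naxes cols in tool\n",Rt.T@C[2].T,C[0],C[1])
d=np.array([0.44,-0.02,0.30])-s["eef_pos"];print("shift tool mm",Rt.T@d*1000)
```

```text
cam in tool [ 0.081061  -0.0009758 -0.157991 ] 
axes cols in tool
 [[ 4.60482959e-04 -9.53448589e-01 -3.01555261e-01]
 [ 9.99999387e-01  1.35344457e-04  1.09909771e-03]
 [-1.00711932e-03 -3.01555582e-01  9.53448067e-01]] [[346.43798698   0.         320.24944787]
 [  0.         346.43798698 198.64858839]
 [  0.           0.           1.        ]] -0.028221477326000423
shift tool mm [403.87363713 499.23706852 -73.42167854]
```

Call:
servo_tool --series '[[[20, 25, -6, 0], [20, 25, -6, 0], [20, 25, -6, 0], [20, 25, -6, 0], [20, 25, -6, 0], [20, 25, -6, 0], [20, 25, -6, 0], [20, 25, -6, 0], [20, 25, -6, 0], [20, 25, -6, 0]]]' --claw -1

```text
t: 2.18
eef_pos: [0.3667, 0.292, 0.2871]
ee_rot: [-3.141, -0.0, -0.455]
force: [1.3, -0.6, -0.6]
width: 0.0874
gripper_force: 0.0
```

Call:
servo_tool --series '[[[22, 28, 0, 0], [22, 28, 0, 0], [22, 28, 0, 0], [22, 28, 0, 0], [22, 28, 0, 0], [22, 28, 0, 0], [22, 28, 0, 0], [22, 28, 0, 0], [22, 28, 0, 0], [0, 0, 0, 0]]]'

```text
t: 3.02
eef_pos: [0.4338, -0.0245, 0.2867]
ee_rot: [3.141, -0.0, -0.46]
force: [0.2, 0.1, -0.0]
width: 0.0877
gripper_force: 0.0
```

Run:
```python
from h import *
s=telemetry.get_state();print(s["t"],s["eef_pos"],s["ee_rot"],s["force"],abs(s["qd"]).max())
C=cal("wrist");im=eyes.grab_frame("wrist");save("w2",im);np.savez("w2.npz",im=im,K=C[0],k=C[1],R=C[2],t=C[3])
for n in("tappet","stage","dial","ledge","plunger"):
    for r in recognise("wrist",n)[:3]:print(n,np.round(r["position"],3),round(r["conf"],2),proj(C,r["position"]).round())
```

```text
3.0167 [ 0.43375459 -0.02450993  0.28672529] [ 3.14083643e+00 -4.99773776e-04 -4.60388270e-01] [ 0.18006013  0.10561105 -0.03245003] 0.13140028326717534
tappet [ 0.462 -0.118  0.013] 0.81 [[380. 102.]]
tappet [ 0.522 -0.025  0.013] 0.72 [[288.  91.]]
stage [0.531 0.099 0.083] 0.6 [[174. 139.]]
dial [0.53  0.1   0.082] 0.98 [[174. 140.]]
ledge [0.532 0.094 0.083] 0.81 [[177. 136.]]
```

View pics/w2.png

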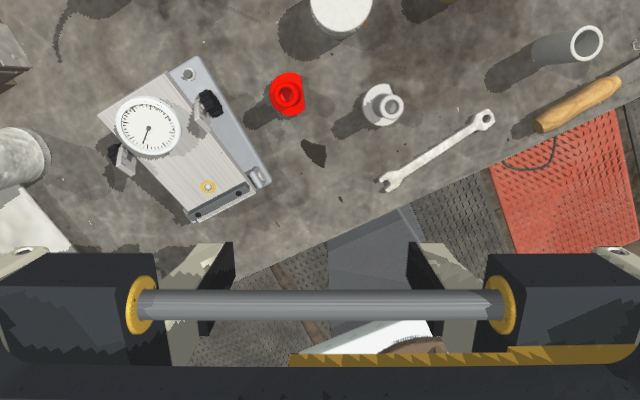

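The wrist picture shows the tappet at (383,103), the red one at (288,93), the plunger's yellow ring at (208,187), the ledge at (219,204) and the dial at (148,127). I'll enlarge the two parts.

Run:
```python
from h import *
im=np.load("w2.npz")["im"]
a=cv2.resize(im[73:133,350:420],None,fx=5.7,fy=5.7,interpolation=cv2.INTER_CUBIC)
b=cv2.resize(im[50:230,90:280],None,fx=2.1,fy=2.1,interpolation=cv2.INTER_CUBIC)
h=342;b=cv2.resize(im[50:230,90:280],(399,378),interpolation=cv2.INTER_CUBIC)
c=np.zeros((378,800,3),np.uint8);c[:a.shape[0],:a.shape[1]]=a;c[:,400:799]=b
save("z2",c)
```

```text
(no output)
```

View pics/z2.png

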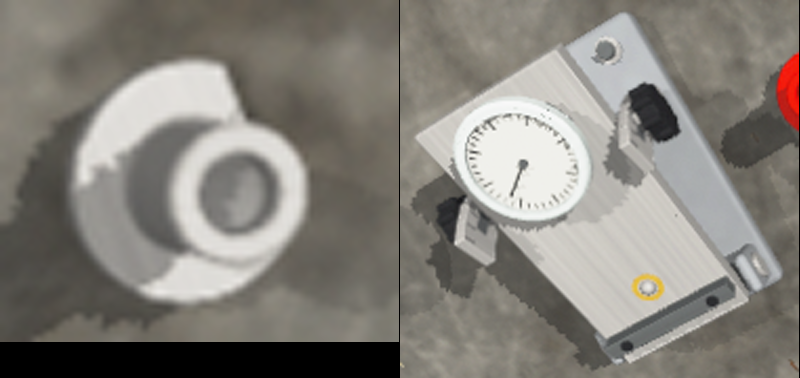

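```bash
cat > fit.py <<'E'
from h import *
from scipy.optimize import minimize,least_squares
def tap_pts(x,y,a):
    t=np.linspace(-np.pi,np.pi,73);c=np.c_[25*np.cos(t),25*np.sin(t)];c[:,0]=np.maximum(c[:,0],-15.5)
    s=np.c_[13*np.cos(t),13*np.sin(t)];f=lambda p,z:np.c_[p,np.full(len(p),z)]
    M=R.from_euler("z",a).as_matrix()
    return [(np.vstack([f(p,z0),f(p,z1)])/1000)@M.T+[x,y,0] for p,z0,z1 in((c,0,14),(s,14,66))]
def fit_tap(C,mask,g):
    S=8;y,x=np.nonzero(mask);o=np.array([x.min()-12,y.min()-12]);w=x.max()-o[0]+12;h=y.max()-o[1]+12
    big=cv2.resize(mask[o[1]:o[1]+h,o[0]:o[0]+w].astype(np.float32),(w*S,h*S),interpolation=cv2.INTER_LINEAR)>.5
    def cost(p):
        m=np.zeros((h*S,w*S),np.uint8)
        for P in tap_pts(*p):
            q=((proj(C,P)-o+.5)*S).astype(np.float32);cv2.fillConvexPoly(m,cv2.convexHull(q).round().astype(np.int32),1)
        return 1-(big&(m>0)).sum()/(big|(m>0)).sum()
    best=[]
    for a in np.arange(-np.pi,np.pi,np.pi/8):
        r=minimize(cost,[g[0],g[1],a],method="Nelder-Mead",options=dict(initial_simplex=[[g[0],g[1],a],[g[0]+.006,g[1],a],[g[0],g[1]+.006,a],[g[0],g[1],a+.3]],xatol=1e-4,fatol=1e-5))
        best.append((r.fun,*r.x))
    return sorted(best)[:4]
E
python3 - <<'E'
from fit import *
d=np.load("w2.npz");C=(d["K"],d["k"],d["R"],d["t"])
for r in trace("wrist","tappet")[:3]:
    m=r["mask"];c=np.argwhere(m).mean(0)[::-1];print(round(r["conf"],2),c,m.sum())
    if abs(c-[383,103]).max()<15:
        for b in fit_tap(C,m,(.458,-.125)):print(np.round(b,4))
# stage
px=np.array([[97.6,114.8],[166.2,71.9],[148.1,127.6],[208.1,187.1],[255.7,191.4]])
def mod(p):
    X,Y,a,th,xs,xe=p;L=np.array([[xe,41,20],[xe,-41,20],[xs+90,0,37],[xs,0,24],[xe-160,-41,20]])/1000
    return L@(R.from_euler("z",a)*R.from_euler("y",-th)).as_matrix().T+[X,Y,.034]
def pp(p):
    p=np.array(p)*[1,1,1,1,1000,1000];return proj(C,mod(p))
r=least_squares(lambda p:(pp(p)-px).ravel(),[.43,.06,.2,.4,.03,.15],x_scale=[.01,.01,.1,.1,.01,.01])
print(r.x,r.fun.round(2));print(telemetry.get_state()["q"])
E
```

```text
0.96 [287.56864338  93.67912266] 1231
0.56 [381.23968872 105.30972763] 1285
[ 0.0473  0.4573 -0.1203  1.6756]
[ 0.0474  0.4572 -0.1202  1.6728]
[ 0.0475  0.4574 -0.1203  1.6924]
[ 0.0476  0.4574 -0.1203  1.6746]
[0.4612204  0.10257981 0.02402874 0.33448573 0.01637036 0.13816999] [-0.25 -0.48 -1.05  0.69  1.19 -0.27 -0.42 -0.67  0.6   0.74]
[ 4.14192870e-01 -9.15077543e-02 -3.82798404e-01 -6.72639421e-05
 -1.27912257e+00  7.02641982e-01]
```

Call:
servo_tool --series '[[[21, 25, 16, 0], [21, 25, 16, 0], [21, 25, 16, 0], [0, 0, 7, 0.124], [0, 0, 7, 0.124], [0, 0, 7, 0.124], [0, 0, 7, 0.124], [0, 0, 7, 0.124], [0, 0, 7, 0.124], [0, 0, 7, 0.124]]]'

```text
t: 4.2
eef_pos: [0.4574, -0.1138, 0.1893]
ee_rot: [-3.141, -0.0, -1.328]
force: [0.2, -0.1, -0.2]
width: 0.0879
gripper_force: 0.0
```

Call:
servo_tool --series '[[[0, 0, 0, 0.124], [0, 0, 0, 0], [0, 0, 0, 0], [0, 0, 0, 0], [0, 0, 0, 0], [0, 0, 0, 0], [0, 0, 0, 0], [0, 0, 0, 0], [0, 0, 0, 0], [0, 0, 0, 0]]]'

```text
t: 5.03
eef_pos: [0.4571, -0.115, 0.1896]
ee_rot: [-3.142, -0.0, -1.448]
force: [0.3, 0.8, -0.7]
width: 0.0875
gripper_force: 0.0
```

Run:
```python
from fit import *
s=telemetry.get_state();print(s["t"],s["eef_pos"],s["ee_rot"])
C=cal("wrist");im=eyes.grab_frame("wrist");np.savez("w3.npz",im=im,K=C[0],k=C[1],R=C[2],t=C[3])
v=im.copy();b=None
for r in trace("wrist","tappet")[:3]:
    m=r["mask"];c=np.argwhere(m).mean(0)[::-1];P=onz(C,c,.03)[0];print(round(r["conf"],2),c,m.sum(),P)
    if np.hypot(*(P[:2]-[.457,-.12]))<.03 and b is None:
        b=fit_tap(C,m,P[:2])
        for k in b:print(np.round(k,4))
        cc,_=cv2.findContours(m.astype(np.uint8),cv2.RETR_EXTERNAL,cv2.CHAIN_APPROX_NONE);cv2.drawContours(v,cc,-1,(0,255,0),1)
        for Q in tap_pts(*b[0][1:]):cv2.polylines(v,[cv2.convexHull(proj(C,Q).astype(np.float32)).round().astype(np.int32)],True,(255,0,0),1)
        u0,v0=int(c[0]),int(c[1]);z=lambda q:cv2.resize(q[max(0,v0-60):v0+60,u0-60:u0+60],(400,400),interpolation=cv2.INTER_CUBIC)
        save("z3",np.hstack([z(im),z(v)]))
```

```text
5.0333 [ 0.45709561 -0.11501078  0.18958144] [-3.14152875e+00 -9.96827426e-06 -1.44763519e+00]
0.94 [251.25063939 255.08132992] 1955 [ 0.51632872 -0.02747566  0.03      ]
0.73 [320.08905579 172.55418455] 1864 [ 0.45752551 -0.12123246  0.03      ]
[ 0.033   0.457  -0.1201  1.5429]
[ 0.0331  0.457  -0.1201  1.5421]
[ 0.0331  0.457  -0.1201  1.5422]
[ 0.0333  0.457  -0.1202  1.5369]
0.27 [233.55852485  21.35863175] 1871 [ 0.54510553 -0.2407573   0.03      ]
```

View pics/z3.png

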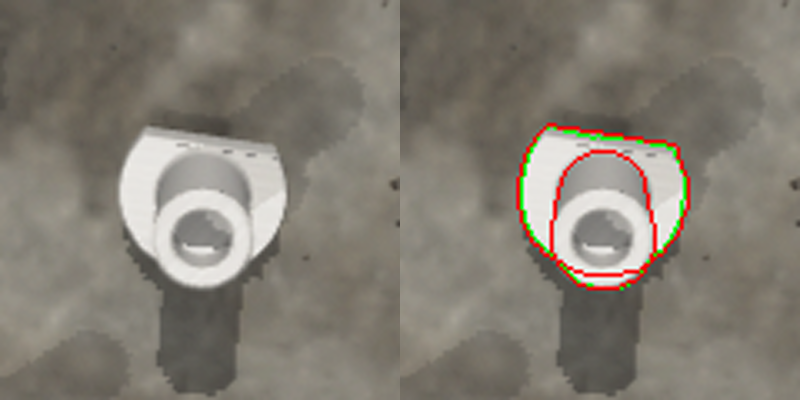

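Call:
servo_tool --series '[[[2.5, 0, 0, 0.0755], [2.5, 0, 0, 0.0755], [0, 0, 21, 0], [0, 0, 21, 0], [0, 0, 21, 0], [0, 0, 21, 0], [0, 0, 21, 0], [0, 0, 21, 0], [0, 0, 14, 0], [0, 0, 0, 0]]]' --claw -0.2

```text
t: 5.97
eef_pos: [0.4555, -0.1201, 0.0469]
ee_rot: [3.137, -0.001, -1.599]
force: [-1.5, 0.8, -0.4]
width: 0.0526
gripper_force: 0.0
```

Call:
servo_tool --series '[[[0, 0, 8, 0], [0, 0, 8, 0], [0, 0, 8, 0], [0, 0, 4, 0], [0, 0, 0, 0], [0, 0, 0, 0], [0, 0, 0, 0], [0, 0, 0, 0], [0, 0, 0, 0], [0, 0, 0, 0]]]'

```text
t: 6.8
eef_pos: [0.4577, -0.1199, 0.0218]
ee_rot: [-3.141, 0.0, -1.599]
force: [-0.3, 0.4, -0.0]
width: 0.053
gripper_force: 0.0
```

Call:
servo_tool --series '[[[0, 0, 0, 0], [0, 0, 0, 0], [0, 0, 0, 0], [0, 0, 0, 0], [0, 0, 0, 0], [0, 0, 0, 0], [0, 0, 0, 0], [0, 0, 0, 0], [0, 0, 0, 0], [0, 0, 0, 0]]]' --claw 1 --grip_force 25

```text
t: 7.63
eef_pos: [0.4575, -0.1199, 0.0216]
ee_rot: [-3.142, 0.0, -1.599]
force: [-0.8, 0.7, -0.2]
width: 0.0252
gripper_force: 25.0
```

Call:
servo_tool --series '[[[0, 0, -20, 0], [0, 0, -40, 0], [0, 0, -40, 0], [0, 0, -40, 0], [0, 0, -40, 0], [0, 0, -40, 0], [0, 0, -20, 0.12], [0, 0, 0, 0.12], [0, 0, 0, 0.12], [0, 0, 0, 0.12]]]'

```text
t: 8.47
eef_pos: [0.457, -0.1198, 0.2617]
ee_rot: [3.141, 0.001, -2.085]
force: [-0.8, 0.5, -1.9]
width: 0.0259
gripper_force: 25.0
```

Call:
servo_tool --series '[[[0, 0, 0, 0.12], [0, 0, 0, 0.12], [0, 0, 0, 0.12], [0, 0, 0, 0.12], [0, 0, 0, 0.12], [0, 0, 0, 0.12], [0, 0, 0, 0.12], [0, 0, 0, 0.12], [0, 0, 0, 0.08], [0, 0, 0, 0]]]'

```text
t: 9.3
eef_pos: [0.457, -0.1199, 0.2611]
ee_rot: [3.141, -0.001, -3.123]
force: [-0.7, -0.2, -0.9]
width: 0.0258
gripper_force: 25.0
```

Call:
servo_tool --series '[[[-11, 27, 0, 0], [-11, 27, 0, 0], [-11, 27, 0, 0], [-11, 27, 0, 0], [-11, 27, 0, 0], [-11, 27, 0, 0], [-11, 27, 0, 0], [-10, 27, 0, 0], [0, 0, 0, 0], [0, 0, 0, 0]]]'

```text
t: 10.13
eef_pos: [0.5394, 0.0993, 0.2606]
ee_rot: [-3.141, -0.002, -3.114]
force: [-0.1, -0.3, -2.4]
width: 0.0253
gripper_force: 25.0
```

Run:
```python
from fit import *
s=telemetry.get_state();print(s["t"],s["eef_pos"],s["ee_rot"],s["force"],s["width"],s["q"])
C=cal("wrist");im=eyes.grab_frame("wrist");np.savez("w4.npz",im=im,K=C[0],k=C[1],R=C[2],t=C[3])
u=proj(C,[[.47,.103,.06],[.55,.1,.1]]);print(u)
save("w4",cv2.resize(im[:260,120:520],(800,520),interpolation=cv2.INTER_CUBIC))
```

```text
10.1333 [0.53944713 0.09926448 0.26059241] [-3.14097586e+00 -1.73296717e-03 -3.11405741e+00] [-0.12311467 -0.34124159 -2.41078207] 0.025252048366890642 [ 5.38975338e-01  1.30481391e-01 -2.14073512e-01 -3.29466573e-04
 -1.22805454e+00 -2.08212488e+00]
[[325.05542606 103.48016938]
 [319.72943738 191.27975182]]
```

View pics/w4.png

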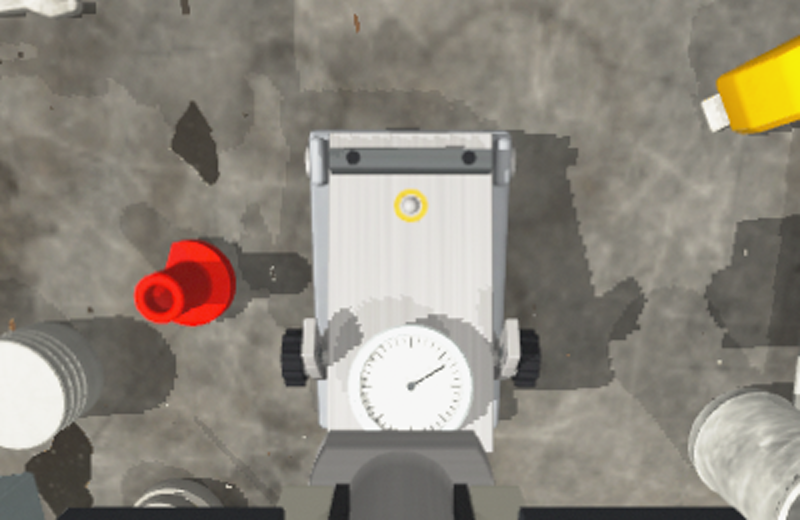

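The picture (2x crop) shows the plunger tip at (411,204), the dial hub at (411,386) and the ledge's working edge from (330,174) to (492,173). The stage is already square to the tool, and the foot hangs at the bottom.

```bash
cat > st.py <<'E'
from fit import *
def L(n):
    d=np.load(n);return (d["K"],d["k"],d["R"],d["t"])
C2,C4=L("w2.npz"),L("w4.npz")
def w(p,l):
    X,Y,a,th,xs=p;return (np.array(l)/1000+[xs,0,0])@(R.from_euler("z",a)*R.from_euler("y",-th)).as_matrix().T+[X,Y,.034]
Aa=[[0,0,24],[90,0,37],[-15.5,40,20],[-15.5,-40,20]];Ba=[[0,0,24],[90,0,37]]
pa=np.array([[325.5,102],[325.5,193],[366,86.5],[285,87]]);pb=np.array([[208.1,187.1],[148.1,127.6]])
f=lambda p:np.r_[(proj(C4,w(p,Aa))-pa).ravel(),(proj(C2,w(p,Ba))-pb).ravel(),(p[4]-.02)/.01]
E
python3 - <<'E'
from st import *
r=least_squares(f,[.45,.1,.02,.33,.02],x_scale=[.01,.01,.1,.1,.01]);p=r.x
cov=np.linalg.inv(r.jac.T@r.jac);print(p,np.sqrt(np.diag(cov)),r.fun.round(2))
print("seat",w(p,[[0,0,20]]),"n",w(p,[[0,0,21]])-w(p,[[0,0,20]]))
im=np.load("w4.npz")["im"]
print("foot half-turn check",proj(C4,w(p,[[0,0,24],[-15.5,0,30]])))
E
```

```text
[0.45213205 0.10261148 0.03274615 0.3010662  0.02404765] [0.00535009 0.00061622 0.00932417 0.02249009 0.00524508] [-0.2  -0.48  0.34 -0.59 -0.83  0.54  0.23  0.42 -0.85  0.57  0.31 -0.29
  0.4 ]
seat [[0.46915816 0.10316922 0.06023147]] n [[-2.96379645e-04 -9.70876250e-06  9.55020862e-04]]
foot half-turn check [[325.29939548 101.52402139]
 [325.30208224  83.92970055]]
```

Call:
servo_tool --series '[[[21, 1.9, 0, 0], [21, 1.9, 0, 0], [21, 1.9, 0, 0], [0, 0, 18, 0], [0, 0, 18, 0], [0, 0, 18, 0], [0, 0, 18, 0], [0, 0, 18, 0], [0, 0, 18, 0], [0, 0, 18, 0]]]'

```text
t: 11.02
eef_pos: [0.4761, 0.1012, 0.135]
ee_rot: [3.141, 0.0, -3.118]
force: [-0.2, 0.3, -2.5]
width: 0.0255
gripper_force: 25.0
```

Call:
servo_tool --series '[[[0, 0, 8, 0], [0, 0, 8, 0], [0, 0, 8, 0], [0, 0, 4, 0], [0, 0, 2, 0], [0, 0, 0, 0], [0, 0, 0, 0], [0, 0, 0, 0], [0, 0, 0, 0], [0, 0, 0, 0]]]' --grip_force 12

```text
t: 11.85
eef_pos: [0.4766, 0.1024, 0.1059]
ee_rot: [3.141, 0.001, -3.119]
force: [0.4, -0.3, -1.7]
width: 0.0259
gripper_force: 12.0
```

Run:
```python
from st import *
s=telemetry.get_state();print(s["t"],s["eef_pos"],s["ee_rot"],s["force"],s["width"])
im=eyes.grab_frame("side");C=cal("side");u,v=proj(C,[.469,.1,.07])[0].astype(int)
a=cv2.resize(im[v-40:v+35,u-55:u+55],(590,400),interpolation=cv2.INTER_CUBIC)
wi=eyes.grab_frame("wrist");b=cv2.resize(wi[100:300,220:420],(400,400))
save("c5",np.hstack([a[:,:400] if 0 else cv2.resize(a,(400,400)),b]));print(u,v)
```

```text
11.85 [0.47659993 0.10238145 0.10590161] [ 3.14124712e+00  5.37744149e-04 -3.11876775e+00] [ 0.43665927 -0.31125315 -1.67086373] 0.025857297188986977
304 189
```

View pics/c5.png

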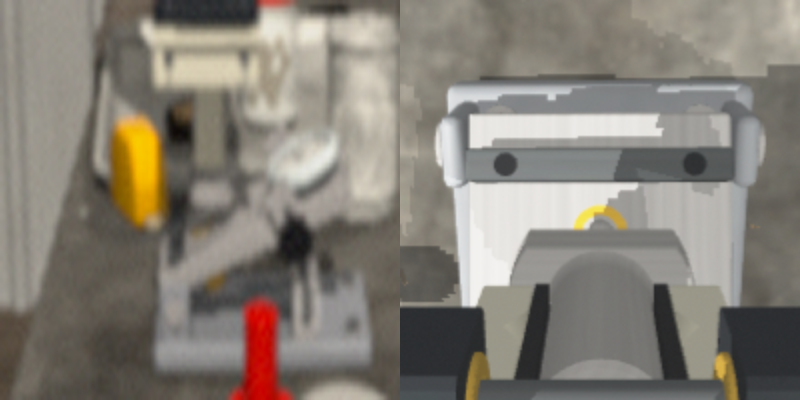

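The side crop confirms the stage rises away from the robot, with the tappet over it. In the wrist crop the flat is parallel to the ledge, and the plunger shows at (600,220). The foot is about 1 mm off centre to the right, so I'll correct that on the way down.

Call:
servo_tool --series '[[[0, -1, 2, 0], [0, 0, 2, 0], [0, 0, 2, 0], [0, 0, 1.5, 0], [0, 0, 1.5, 0], [0, 0, 1, 0], [0, 0, 0, 0], [0, 0, 0, 0], [0, 0, 0, 0], [0, 0, 0, 0]]]'

```text
t: 12.78
eef_pos: [0.4765, 0.1013, 0.0956]
ee_rot: [3.142, 0.0, -3.119]
force: [0.6, 0.6, -2.5]
width: 0.0257
gripper_force: 12.0
```

Call:
servo_tool --series '[[[0, 0, 0.6, 0], [0, 0, 0.6, 0], [0, 0, 0.6, 0], [0, 0, 0.6, 0], [0, 0, 0.6, 0], [0, 0, 0, 0], [0, 0, 0, 0], [0, 0, 0, 0], [0, 0, 0, 0], [0, 0, 0, 0]]]'

```text
t: 13.62
eef_pos: [0.4766, 0.1013, 0.0936]
ee_rot: [3.142, 0.001, -3.118]
force: [-5.0, -1.1, 10.4]
width: 0.0259
gripper_force: 12.0
```

Call:
servo_tool --series '[[[1.2, 0, 0.7, 0], [1.2, 0, 0.7, 0], [1.2, 0, 0.7, 0], [1.2, 0, 0.7, 0], [1.2, 0, 0.7, 0], [0, 0, 0, 0], [0, 0, 0, 0], [0, 0, 0, 0], [0, 0, 0, 0], [0, 0, 0, 0]]]'

```text
t: 14.45
eef_pos: [0.471, 0.1015, 0.0895]
ee_rot: [3.141, 0.001, -3.119]
force: [-0.1, 0.8, 6.5]
width: 0.0259
gripper_force: 12.0
```

Run:
```python
from h import *
s=telemetry.get_state();print(s["force"],s["moment"],s["eef_pos"])
```

```text
[-0.13174904  0.81415842  6.46747603] [ 0.38773641 -0.2196061   0.00130501] [0.4709982  0.10150674 0.0894832 ]
```

Call:
servo_tool --series '[[[1.2, 0, 0.9, 0], [1.2, 0, 0.9, 0], [1.2, 0, 0.9, 0], [1.2, 0, 0.9, 0], [1.2, 0, 0.9, 0], [0, 0, 0, 0], [0, 0, 0, 0], [0, 0, 0, 0], [0, 0, 0, 0], [0, 0, 0, 0]]]'

```text
t: 15.28
eef_pos: [0.4648, 0.1013, 0.0849]
ee_rot: [3.141, 0.001, -3.119]
force: [-0.1, -0.0, 7.3]
width: 0.0256
gripper_force: 12.0
```

Run:
```python
from h import *
s=telemetry.get_state();print(s["force"],s["moment"],s["eef_pos"])
im=eyes.grab_frame("wrist");im2=eyes.grab_frame("scene");C=cal("scene");u,v=proj(C,[.469,.1,.07])[0].astype(int)
save("c6",np.hstack([cv2.resize(im2[v-40:v+40,u-40:u+40],(400,400),interpolation=cv2.INTER_CUBIC),cv2.resize(im[100:300,220:420],(400,400))]))
```

```text
[-1.04582029e-01 -2.33903974e-03  7.33593765e+00] [ 0.4617833  -0.20824406 -0.03982293] [0.46484515 0.10129159 0.08486992]
```

View pics/c6.png

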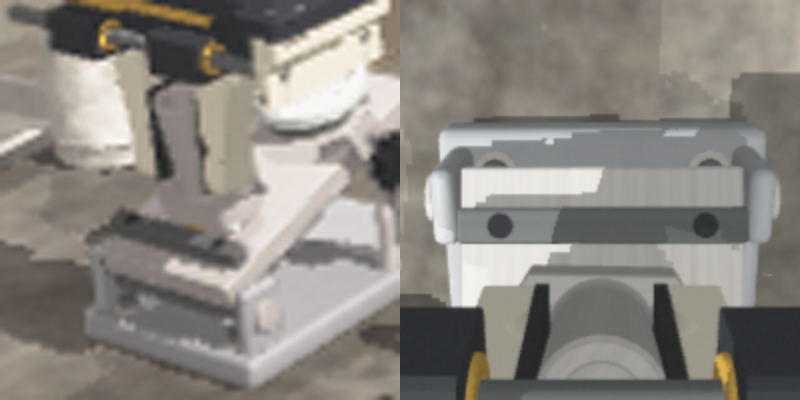

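Both crops show the tappet tilting to the slope with its top toward the robot. The flat (530–680, 267) is about 10 px short of the ledge edge (row 243). I'll keep going.

Call:
servo_tool --series '[[[1, 0, 0.9, 0], [1, 0, 0.9, 0], [1, 0, 0.9, 0], [0, 0, 0, 0], [0, 0, 0, 0], [0, 0, 0, 0], [0, 0, 0, 0], [0, 0, 0, 0], [0, 0, 0, 0], [0, 0, 0, 0]]]'

```text
t: 16.22
eef_pos: [0.462, 0.1013, 0.0822]
ee_rot: [3.141, 0.001, -3.118]
force: [0.2, 0.3, 6.4]
width: 0.0257
gripper_force: 12.0
```

Call:
servo_tool --series '[[[0.8, 0, 0.7, 0], [0.8, 0, 0.7, 0], [0, 0, 0, 0], [0, 0, 0, 0], [0, 0, 0, 0], [0, 0, 0, 0], [0, 0, 0, 0], [0, 0, 0, 0], [0, 0, 0, 0], [0, 0, 0, 0]]]'

```text
t: 17.05
eef_pos: [0.4604, 0.1012, 0.0809]
ee_rot: [3.141, 0.001, -3.118]
force: [-0.2, 0.3, 6.9]
width: 0.0259
gripper_force: 12.0
```

Call:
servo_tool --series '[[[0.6, 0, 0.6, 0], [0.6, 0, 0.6, 0], [0, 0, 0, 0], [0, 0, 0, 0], [0, 0, 0, 0], [0, 0, 0, 0], [0, 0, 0, 0], [0, 0, 0, 0], [0, 0, 0, 0], [0, 0, 0, 0]]]'

```text
t: 17.88
eef_pos: [0.46, 0.1012, 0.0804]
ee_rot: [3.141, 0.003, -3.118]
force: [0.7, -1.2, 13.0]
width: 0.0255
gripper_force: 12.0
```

Run:
```python
from st import *
s=telemetry.get_state();print(s["t"],s["force"],s["moment"],s["eef_pos"])
im=eyes.grab_frame("wrist");C=cal("wrist");np.savez("w7.npz",im=im,K=C[0],k=C[1],R=C[2],t=C[3])
save("c7",cv2.resize(im[130:290,240:400],(800,600) if 0 else (600,600),interpolation=cv2.INTER_CUBIC))
# predicted flat top edge & stem top for tilts, pivot = grasp point
Rt=R.from_euler("xyz",s["ee_rot"]).as_matrix();g=s["eef_pos"]-Rt[:,2]*.019
for th in (.1,.2,.25,.3,.35,.4,.45):
    M=(R.from_euler("z",s["ee_rot"][2]+np.pi)*R.from_euler("y",-th)).as_matrix()
    q=proj(C,np.array([[-.0155,0,.014],[-.0155,.0195,.014],[-.0155,0,0],[-.013,0,.066]])@M.T-M[:,2]*.0406+g)
    print(th,((q-[240,130])*3.75).round().tolist())
```

```text
17.8833 [ 0.71632142 -1.24265603 12.97742355] [-0.35353788 -0.53879746  0.01275963] [0.45997684 0.10123516 0.08041914]
0.1 [[292.0, 374.0], [432.0, 374.0], [293.0, 346.0], [288.0, 552.0]]
0.2 [[292.0, 390.0], [431.0, 390.0], [293.0, 370.0], [288.0, 523.0]]
0.25 [[292.0, 398.0], [430.0, 398.0], [293.0, 383.0], [288.0, 509.0]]
0.3 [[292.0, 407.0], [430.0, 407.0], [293.0, 395.0], [288.0, 495.0]]
0.35 [[292.0, 416.0], [429.0, 416.0], [293.0, 408.0], [288.0, 481.0]]
0.4 [[292.0, 425.0], [429.0, 425.0], [293.0, 421.0], [289.0, 468.0]]
0.45 [[292.0, 434.0], [428.0, 434.0], [293.0, 434.0], [289.0, 456.0]]
```

View pics/c7.png

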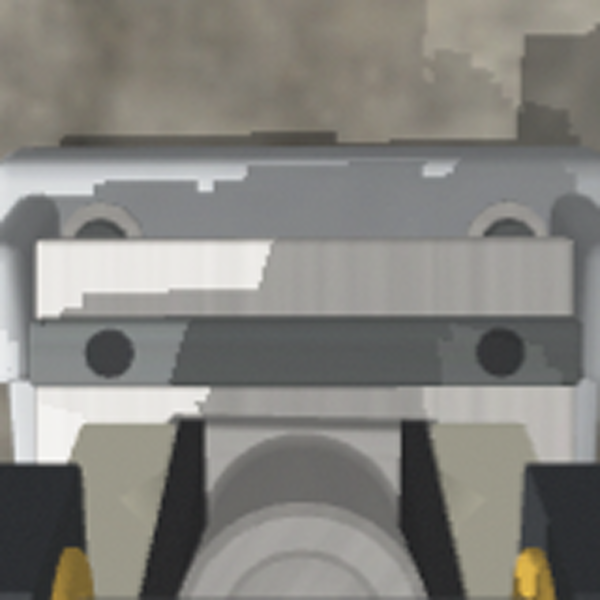

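The crop shows the flat's top edge at row 417 and the ledge's at row 384, parallel to each other. That means a tilt of about 0.3 rad and a gap of about 4 mm. I'll slide down the slope toward the ledge.

Call:
servo_tool --series '[[[0.6, 0, 0.2, 0], [0.6, 0, 0.2, 0], [0.6, 0, 0.2, 0], [0.6, 0, 0.2, 0], [0.6, 0, 0.2, 0], [0, 0, 0, 0], [0, 0, 0, 0], [0, 0, 0, 0], [0, 0, 0, 0], [0, 0, 0, 0]]]'

```text
t: 18.77
eef_pos: [0.4574, 0.1016, 0.0795]
ee_rot: [3.14, 0.003, -3.118]
force: [1.5, 0.5, 13.1]
width: 0.0262
gripper_force: 12.0
```

Call:
servo_tool --series '[[[0.5, 0, 0.2, 0], [0.5, 0, 0.2, 0], [0, 0, 0, 0], [0, 0, 0, 0], [0, 0, 0, 0], [0, 0, 0, 0], [0, 0, 0, 0], [0, 0, 0, 0], [0, 0, 0, 0], [0, 0, 0, 0]]]'

```text
t: 19.6
eef_pos: [0.4566, 0.1016, 0.0793]
ee_rot: [3.14, 0.004, -3.118]
force: [1.3, -1.0, 12.6]
width: 0.0256
gripper_force: 12.0
```

Call:
servo_tool --series '[[[0.4, 0, 0.1, 0], [0.4, 0, 0.1, 0], [0, 0, 0, 0], [0, 0, 0, 0], [0, 0, 0, 0], [0, 0, 0, 0], [0, 0, 0, 0], [0, 0, 0, 0], [0, 0, 0, 0], [0, 0, 0, 0]]]'

```text
t: 20.43
eef_pos: [0.4555, 0.1016, 0.0789]
ee_rot: [3.14, 0.003, -3.118]
force: [1.9, -0.5, 12.6]
width: 0.0259
gripper_force: 12.0
```

Call:
servo_tool --series '[[[0.4, 0, 0.1, 0], [0.4, 0, 0.1, 0], [0, 0, 0, 0], [0, 0, 0, 0], [0, 0, 0, 0], [0, 0, 0, 0], [0, 0, 0, 0], [0, 0, 0, 0], [0, 0, 0, 0], [0, 0, 0, 0]]]'

```text
t: 21.27
eef_pos: [0.455, 0.1016, 0.0787]
ee_rot: [3.14, 0.004, -3.118]
force: [1.3, 1.2, 10.9]
width: 0.026
gripper_force: 12.0
```

```bash
cat > prof.py <<'E'
from h import *
s=telemetry.get_state();print(s["t"],s["force"].round(1),s["moment"].round(2),s["eef_pos"].round(4))
C=cal("wrist");im=eyes.grab_frame("wrist");a=np.load("w7.npz")["im"]
for n,i in(("w7",a),("now",im)):
    print(n,i[215:270,305:338].mean((1,2)).round().astype(int).tolist())
np.savez("w8.npz",im=im)
E
python3 prof.py
```

```text
21.2667 [ 1.3  1.2 10.9] [ 0.04 -1.18 -0.01] [0.455  0.1016 0.0787]
w7 [80, 85, 89, 90, 92, 90, 89, 88, 88, 89, 89, 89, 89, 89, 90, 91, 89, 83, 126, 154, 157, 157, 157, 157, 157, 154, 118, 106, 111, 134, 155, 147, 137, 128, 120, 113, 108, 106, 105, 104, 104, 104, 104, 104, 104, 105, 104, 105, 105, 116, 125, 130, 135, 146, 152]
now [165, 160, 159, 159, 159, 159, 159, 159, 124, 75, 79, 87, 90, 90, 92, 90, 89, 88, 88, 88, 89, 89, 89, 89, 90, 91, 87, 80, 103, 112, 135, 156, 146, 136, 128, 119, 112, 108, 106, 105, 104, 104, 104, 104, 104, 104, 104, 105, 106, 119, 126, 131, 138, 149, 154]
```

Call:
servo_tool --series '[[[0.4, 0, 0.15, 0], [0.4, 0, 0.15, 0], [0, 0, 0, 0], [0, 0, 0, 0], [0, 0, 0, 0], [0, 0, 0, 0], [0, 0, 0, 0], [0, 0, 0, 0], [0, 0, 0, 0], [0, 0, 0, 0]]]'

```text
t: 22.15
eef_pos: [0.4544, 0.1016, 0.0785]
ee_rot: [3.14, 0.004, -3.118]
force: [2.5, -0.3, 10.8]
width: 0.0257
gripper_force: 12.0
```

```bash
python3 prof.py
```

```text
22.15 [ 2.5 -0.3 10.8] [-0.09 -1.33  0.05] [0.4544 0.1016 0.0785]
w7 [80, 85, 89, 90, 92, 90, 89, 88, 88, 89, 89, 89, 89, 89, 90, 91, 89, 83, 126, 154, 157, 157, 157, 157, 157, 154, 118, 106, 111, 134, 155, 147, 137, 128, 120, 113, 108, 106, 105, 104, 104, 104, 104, 104, 104, 105, 104, 105, 105, 116, 125, 130, 135, 146, 152]
now [166, 165, 160, 159, 159, 159, 159, 159, 158, 138, 79, 77, 85, 89, 90, 92, 91, 89, 88, 88, 89, 89, 89, 90, 89, 90, 91, 89, 83, 94, 114, 139, 155, 145, 134, 126, 118, 111, 107, 106, 105, 104, 104, 104, 104, 105, 105, 105, 108, 120, 127, 131, 140, 150, 156]
```

Call:
servo_tool --series '[[[0, 0, 0.4, 0], [0, 0, 0.4, 0], [0, 0, 0, 0], [0, 0, 0, 0], [0, 0, 0, 0], [0, 0, 0, 0], [0, 0, 0, 0], [0, 0, 0, 0], [0, 0, 0, 0], [0, 0, 0, 0]]]' --grip_force 18

```text
t: 23.03
eef_pos: [0.4545, 0.1017, 0.0784]
ee_rot: [3.14, 0.004, -3.117]
force: [-0.4, -1.5, 20.6]
width: 0.0258
gripper_force: 18.0
```

```bash
python3 prof.py
```

```text
23.0333 [-0.4 -1.5 20.6] [-0.2  -0.09  0.06] [0.4545 0.1017 0.0784]
w7 [80, 85, 89, 90, 92, 90, 89, 88, 88, 89, 89, 89, 89, 89, 90, 91, 89, 83, 126, 154, 157, 157, 157, 157, 157, 154, 118, 106, 111, 134, 155, 147, 137, 128, 120, 113, 108, 106, 105, 104, 104, 104, 104, 104, 104, 105, 104, 105, 105, 116, 125, 130, 135, 146, 152]
now [166, 165, 160, 159, 159, 159, 159, 159, 159, 120, 74, 79, 87, 90, 90, 92, 91, 89, 88, 88, 89, 89, 89, 89, 89, 90, 91, 88, 80, 102, 118, 143, 154, 144, 133, 125, 118, 111, 107, 106, 105, 104, 104, 104, 104, 105, 105, 105, 107, 119, 126, 131, 138, 149, 154]
```

Pressing 0.8 mm gave about 10 N with almost no motion, so the contact is stiff. Next I'll relieve the push along the slope so the foot can bed on the face, then compare edge positions.

Call:
servo_tool --series '[[[-0.15, 0, 0.1, 0], [-0.15, 0, 0.1, 0], [0, 0, 0, 0], [0, 0, 0, 0], [0, 0, 0, 0], [0, 0, 0, 0], [0, 0, 0, 0], [0, 0, 0, 0], [0, 0, 0, 0], [0, 0, 0, 0]]]' --grip_force 14

```text
t: 23.92
eef_pos: [0.4546, 0.1017, 0.0782]
ee_rot: [3.14, 0.004, -3.117]
force: [-0.8, -0.3, 20.6]
width: 0.0257
gripper_force: 14.0
```

```bash
python3 prof.py
```

```text
23.9167 [-0.8 -0.3 20.6] [0.05 0.25 0.06] [0.4546 0.1017 0.0782]
w7 [80, 85, 89, 90, 92, 90, 89, 88, 88, 89, 89, 89, 89, 89, 90, 91, 89, 83, 126, 154, 157, 157, 157, 157, 157, 154, 118, 106, 111, 134, 155, 147, 137, 128, 120, 113, 108, 106, 105, 104, 104, 104, 104, 104, 104, 105, 104, 105, 105, 116, 125, 130, 135, 146, 152]
now [166, 165, 160, 159, 159, 159, 159, 159, 159, 119, 73, 78, 87, 90, 90, 92, 91, 90, 88, 88, 89, 89, 89, 89, 90, 90, 91, 88, 81, 103, 116, 139, 154, 145, 135, 126, 118, 111, 108, 106, 105, 105, 104, 104, 104, 104, 105, 105, 105, 115, 124, 129, 134, 146, 153]
```

Call:
servo_tool --series '[[[-0.2, 0, 0.1, 0], [0, 0, 0.1, 0], [0, 0, 0, 0], [0, 0, 0, 0], [0, 0, 0, 0], [0, 0, 0, 0], [0, 0, 0, 0], [0, 0, 0, 0], [0, 0, 0, 0], [0, 0, 0, 0]]]'

```text
t: 24.8
eef_pos: [0.4547, 0.1016, 0.0779]
ee_rot: [3.14, 0.004, -3.117]
force: [-2.0, 0.8, 20.3]
width: 0.0255
gripper_force: 14.0
```

```bash
python3 prof.py | grep -v w7
```

```text
24.8 [-2.   0.8 20.3] [ 0.16  0.47 -0.08] [0.4547 0.1016 0.0779]
now [166, 166, 161, 159, 159, 159, 159, 159, 159, 119, 73, 79, 87, 90, 90, 92, 91, 90, 88, 88, 89, 89, 90, 89, 89, 90, 91, 88, 81, 103, 114, 137, 156, 145, 136, 128, 118, 112, 108, 106, 105, 105, 105, 104, 104, 105, 105, 105, 105, 110, 122, 128, 132, 143, 151]
```

Run:
```python
from st import *
from scipy.optimize import brentq
C=cal("wrist")
def rows(th,dx,tilt,gap):
    p=[0.45213+dx,.1026,.0327,th,.02405]
    A=w(p,[[-15.5,0,30],[-15.5,0,20]])
    a=tilt-th;M=(R.from_euler("z",p[2])*R.from_euler("y",-th)).as_matrix()
    # tappet flush (pivot about ledge-side lower edge if tilt>th)
    m=R.from_euler("y",-a).as_matrix();t=np.array([[0,0,14],[2.5,0,66]])@m.T  # flat top edge, stem front top rel. flat bottom edge
    B=w(p,t+[-15.5+gap,0,20])
    return np.r_[proj(C,A)[:,1],proj(C,B)[:,1]]
for th in (.26,.3,.34):
  for a in(0,.03):
   for gap in (0,1):
    dx=brentq(lambda d:rows(th,d,th,0)[0]-243.6,-.03,.03)
    print(th,round(dx,4),a,gap,rows(th,dx,th+a,gap).round(2))
```

```text
0.26 -0.0012 0 0 [243.6  240.42 244.97 276.84]
0.26 -0.0012 0 1 [243.6  240.42 246.84 279.43]
0.26 -0.0012 0.03 0 [243.6  240.42 244.18 271.71]
0.26 -0.0012 0.03 1 [243.6  240.42 246.05 274.32]
0.3 0.0001 0 0 [243.6  241.12 244.67 271.04]
0.3 0.0001 0 1 [243.6  241.12 246.56 273.67]
0.3 0.0001 0.03 0 [243.6  241.12 243.87 265.85]
0.3 0.0001 0.03 1 [243.6  241.12 245.76 268.49]
0.34 0.0013 0 0 [243.6  241.83 244.36 265.16]
0.34 0.0013 0 1 [243.6  241.83 246.26 267.81]
0.34 0.0013 0.03 0 [243.6  241.83 243.57 259.93]
0.34 0.0013 0.03 1 [243.6  241.83 245.46 262.58]
```

Call:
servo_tool --series '[[[0, 0, -0.3, 0], [0, 0, -0.3, 0], [0, 0, 0, 0], [0.2, 0, 0, 0], [0.2, 0, 0, 0], [0.2, 0, 0.1, 0], [0.2, 0, 0.1, 0], [0, 0, 0, 0], [0, 0, 0, 0], [0, 0, 0, 0]]]' --grip_force 22

```text
t: 25.68
eef_pos: [0.4545, 0.1017, 0.078]
ee_rot: [3.14, 0.005, -3.117]
force: [3.0, -1.7, 13.8]
width: 0.0256
gripper_force: 22.0
```

```bash
python3 prof.py | grep -v w7
```

```text
25.6833 [ 3.  -1.7 13.8] [-0.36 -1.6   0.05] [0.4545 0.1017 0.078 ]
now [166, 166, 165, 160, 159, 159, 159, 159, 159, 149, 83, 75, 84, 89, 90, 92, 91, 90, 89, 88, 88, 89, 90, 90, 89, 90, 91, 91, 85, 88, 108, 132, 156, 148, 138, 129, 120, 113, 109, 106, 105, 104, 104, 104, 105, 105, 105, 105, 105, 112, 123, 129, 133, 145, 153]
```

Call:
servo_tool --series '[[[0.2, 0, 0.05, 0], [0.2, 0, 0.05, 0], [0.2, 0, 0.05, 0], [0.2, 0, 0.05, 0], [0, 0, 0, 0], [0, 0, 0, 0], [0, 0, 0, 0], [0, 0, 0, 0], [0, 0, 0, 0], [0, 0, 0, 0]]]'

```text
t: 26.57
eef_pos: [0.4543, 0.1017, 0.078]
ee_rot: [3.14, 0.006, -3.117]
force: [5.9, -3.1, 12.0]
width: 0.0255
gripper_force: 22.0
```

```bash
python3 prof.py | grep -v w7
```

```text
26.5667 [ 5.9 -3.1 12. ] [-0.99 -2.61  0.02] [0.4543 0.1017 0.078 ]
now [166, 165, 166, 161, 159, 159, 159, 159, 159, 159, 87, 72, 82, 89, 90, 91, 92, 90, 89, 88, 88, 89, 90, 89, 89, 90, 91, 91, 86, 86, 105, 130, 156, 149, 138, 129, 121, 114, 109, 107, 105, 105, 105, 104, 104, 104, 105, 105, 105, 113, 123, 129, 134, 146, 153]
```

The resistance along the slope is now about 0.84 of the normal force. Free sliding gave about 0.43, so the flat is on the ledge. Next I'll ease the side push and bed the foot squarely.

Call:
servo_tool --series '[[[-0.25, 0, 0.2, 0], [-0.25, 0, 0.2, 0], [-0.25, 0, 0.2, 0], [-0.25, 0, 0.1, 0], [0, 0, 0, 0], [0, 0, 0, 0], [0, 0, 0, 0], [0, 0, 0, 0], [0, 0, 0, 0], [0, 0, 0, 0]]]' --grip_force 16

```text
t: 27.45
eef_pos: [0.4545, 0.1017, 0.0778]
ee_rot: [3.14, 0.005, -3.117]
force: [-0.9, 0.1, 23.0]
width: 0.0255
gripper_force: 16.0
```

```bash
python3 prof.py | grep -v w7
```

```text
27.45 [-0.9  0.1 23. ] [-0.25  0.13  0.01] [0.4545 0.1017 0.0778]
now [166, 166, 165, 161, 159, 159, 159, 159, 159, 147, 82, 76, 84, 89, 91, 91, 91, 90, 89, 88, 89, 90, 90, 90, 89, 90, 91, 91, 86, 85, 107, 132, 157, 148, 138, 129, 120, 113, 109, 106, 105, 105, 104, 105, 104, 105, 105, 105, 105, 108, 120, 127, 132, 141, 151]
```

Call:
servo_tool --series '[[[-0.3, 0, 0.1, 0], [-0.3, 0, 0.1, 0], [0, 0, 0, 0], [0, 0, 0, 0], [0, 0, 0, 0], [0.2, 0, 0, 0], [0.2, 0, 0, 0], [0, 0, 0, 0], [0, 0, 0, 0], [0, 0, 0, 0]]]' --grip_force 11

```text
t: 28.33
eef_pos: [0.4544, 0.1017, 0.0769]
ee_rot: [3.14, 0.004, -3.118]
force: [0.3, -0.2, 15.8]
width: 0.0261
gripper_force: 11.0
```

```bash
python3 prof.py | grep -v w7
python3 - <<'E'
from h import *
im=np.load("w8.npz")["im"];s=eyes.grab_frame("scene");C=cal("scene");u,v=proj(C,[.469,.1,.07])[0].astype(int)
save("c9",np.hstack([cv2.resize(s[v-35:v+25,u-30:u+30],(400,400),interpolation=cv2.INTER_CUBIC),cv2.resize(im[190:290,270:370],(400,400),interpolation=cv2.INTER_CUBIC)]))
E
```

```text
28.3333 [ 0.3 -0.2 15.8] [ 0.05 -0.55 -0.03] [0.4544 0.1017 0.0769]
now [159, 159, 159, 159, 159, 159, 159, 159, 159, 159, 139, 79, 76, 85, 89, 90, 92, 91, 90, 88, 88, 89, 89, 90, 89, 89, 90, 91, 91, 86, 85, 107, 132, 157, 148, 138, 129, 120, 113, 109, 106, 105, 105, 104, 104, 105, 104, 105, 105, 105, 109, 121, 128, 132, 141]
```

View pics/c9.png

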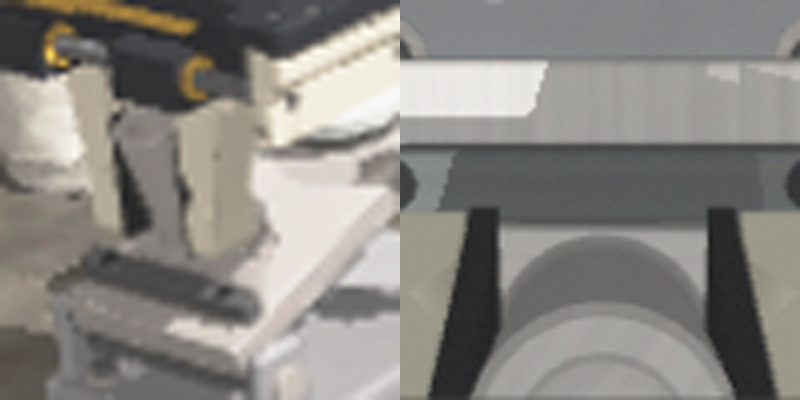

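The last view shows the flat close against the ledge (rows 215–225), parallel to it. The whole image of the tappet shifted rigidly with the ledge while the stem slipped in the pads, so the foot is bedded and no longer rotating. I'll firm the grip, ease the press a little and hold.

Call:
servo_tool --series '[[[0, 0, 0, 0], [0, 0, 0, 0], [0, 0, 0, 0], [0, 0, -0.1, 0], [0, 0, -0.1, 0], [0, 0, 0, 0], [0, 0, 0, 0], [0, 0, 0, 0], [0, 0, 0, 0], [0, 0, 0, 0]]]' --grip_force 22

```text
t: 29.27
eef_pos: [0.4544, 0.1017, 0.0769]
ee_rot: [3.14, 0.004, -3.118]
force: [2.0, -0.3, 13.0]
width: 0.0256
gripper_force: 22.0
```

Call:
servo_tool --series '[[[0, 0, 0, 0], [0, 0, 0, 0], [0, 0, 0, 0], [0, 0, 0, 0], [0, 0, 0, 0], [0, 0, 0, 0], [0, 0, 0, 0], [0, 0, 0, 0], [0, 0, 0, 0], [0, 0, 0, 0]]]'

```text
t: 30.1
eef_pos: [0.4544, 0.1017, 0.0769]
ee_rot: [3.14, 0.004, -3.118]
force: [1.0, 0.3, 13.3]
width: 0.0254
gripper_force: 22.0
```

```bash
python3 prof.py | grep -v w7
```

```text
30.1 [ 1.   0.3 13.3] [ 0.12 -0.89  0.05] [0.4544 0.1017 0.0769]
now [159, 159, 159, 159, 159, 159, 159, 159, 159, 159, 139, 79, 76, 84, 89, 90, 91, 91, 90, 88, 88, 89, 90, 90, 90, 90, 90, 91, 91, 86, 85, 107, 132, 157, 148, 138, 129, 120, 113, 109, 106, 105, 104, 104, 104, 105, 105, 105, 105, 105, 110, 121, 128, 132, 141]
```

The tappet is steady: about 14 N into the face, against 5.7 N from the spring, and about 5 N along the slope. I'm handing in.

```bash
python3 -c "
from station import ticket
print(ticket.job_done())"
```

```text
the job is handed in; nothing more can be done
None
```

I handed the job in at about 30 s with the tappet still gripped, its foot bedded over the plunger, the flat against the ledge and a steady press of about 14 N. Force readings and wrist-camera images showed this; I had no direct reading of the plunger and the hand-in returned no verdict.

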